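Mark a steel pin in the bench-centre marking fixture

TASK

Take the steel pin with the two orange bands out of the blue rack, set it down gently (do not drop it) on the two V-rests of the grey marking fixture, let go, and slide the tailstock up until the pin is held firmly between both centres. Only then press the red marker plunger all the way down to its stop, hold it there for about half a second, and let it spring back up, leaving the pin clamped. Leave the other pins and everything else on the bench where they are.

Things in the scene. Friction and masses are not known exactly. Their poses are not given: they have to be found in the camera images.
- pin: the bright steel pin with two orange bands (45 mm either side of its middle), 25 mm diameter, 180 mm long, 0.36 kg give or take a quarter, with a round centre hole (12 mm wide, 14 mm deep) in each end; it lies level in one of the three places of the rack, its axis 42 mm above the bench; origin on its axis at mid-length, x along the axis; both ends are alike
- rack: blue rack plate 200 x 200 mm, 6 mm thick, fixed to the bench, with three places side by side (65 mm apart along its y) where pins lie along its x in V-rests 8 mm wide at x = -62 and +62 mm; the fingers have free room between the V-rests, down to the plate; origin under its centre
- fixture: grey marking fixture fixed to the bench, base 400 x 90 x 25 mm from x = -155 to +245 mm. x runs from headstock to tailstock, z up; origin on the bench, under the middle of a held pin. Axis of the centres: z = 90 mm, y = 0. V-rests (8 mm wide, at x = -45 and +70 mm, finger room between, tops just under the axis) carry a 25 mm pin exactly on that axis; it slides along them easily
- load_point (a point): on the centres' axis at fixture x = +38 mm, z = 90 mm: where the pin's middle should be when lowered from above onto the V-rests with the tailstock fully back (30 to 50 mm works); the closing tailstock then pushes the pin under the marker onto the headstock centre. It is held when its middle is at fixture x = 0 and the tailstock joint reads about 0.060
- head_centre (a point): tip of the fixed pointed centre on the headstock, at fixture x = -82 mm, z = 90 mm. The headstock block is at x = -150 to -98 mm, 125 mm high, with a yellow marker arm on top (to 145 mm); arm, marker barrel and red plunger head overhang the end of a held pin, from z = 112 mm up and as far as x = -64 mm: lower the pin clear of them
- tailstock (a joint): how far the tailstock has been slid towards the headstock, m: 0 fully back, limit 0.075 with no pin in; 0.060 when it clamps the 180 mm pin. It moves along the fixture's -x, drags with about 3 N and stays where it is left; it may start anywhere from fully back to nearly closed. Pushing the pin along adds some 3 to 6 N
- tail_grip (a point): middle of the black upright paddle on top of the tailstock, the point to grip: paddle 14 mm thick along the fixture's x, 40 mm wide along its y, from 122 to 170 mm above the bench (this point at 148 mm, at fixture x = 183 mm less the tailstock reading); the block under it is 54 x 66 mm with its top at 122 mm; the tailstock's pointed centre reaches 41 mm from here towards the headstock
- plunger (a joint): how far the red marker plunger is pressed down, m: 0 up (spring), 0.018 at its stop; about 3 N to start and 11 N at the stop; springs back when let go
- plunger_top (a point): centre of the top of the red mushroom head of the marker plunger, 36 mm diameter, 186 mm above the bench when up; moves down with it; at x = -82 mm, y = 0 of the fixture
- brass_pin: plain brass pin, 25 mm diameter, 160 mm long, lying in the rack; origin on its axis at mid-length, x along the axis
- black_pin: plain black pin, 25 mm diameter, 160 mm long, lying in the rack; origin on its axis at mid-length, x along the axis
- wrench: steel wrench, 190 mm long, lying flat on the robot's side of the fixture; origin under its middle, x along it
- carton: small cardboard carton 100 x 75 x 70 mm high, beyond the fixture's tailstock end; origin under its centre
- tape: yellow roll of tape, 90 mm across, 48 mm high, lying flat beyond the fixture's headstock end; origin under its centre
- can: upright can with a red label, 60 mm diameter, 170 mm high, just beyond the rack; origin under its centre
- screwdriver: screwdriver 190 mm long, lying on the robot's side of the rack; origin under its middle, x along it

How it is judged:
By the outcome, as a careful person would: the job done as asked, in the order asked, and still so for the second after the job is handed in, with the robot touching nothing.
It also fails if it takes over 72 s, if anything falls off the work surface, if the arm or the gripper's body presses on something with over 40 N, if the wrist force passes 120 N, or if a joint passes its speed limit or range.

ROBOT

A 6-joint arm with a two-finger parallel gripper is mounted at the origin on the work surface. World frame = base frame: x ahead of the robot, y to its left, z up, the work surface at z = 0. Lengths are in m, angles in degrees, forces in N, time in s.
With the tool pointing down it reaches from about 0.275 to 0.975 m from the base axis. Payload 8.4 kg.
Tool frame: the origin (TCP) lies at the very end of the fingers, on their centre line; the grasp point (between the pads) lies 19 mm behind it; z points along the fingers, y is the line along which they close (so a half turn about z gives the same grasp; the last joint's range is limited). The gripper opens to 92 mm and grips with 3 to 60 N. Pads are 20 mm wide; open, the fingers measure 128 mm over their backs; the gripper's body (75 mm by 189 mm) begins 69 mm behind the grasp point.
Start: joints at [72.685, 20.225, 93.587, -0, 66.188, -0.138], TCP at [0.185, 0.597, 0.215] pointing down, gripper open.
Joint ranges: [-150.9, 150.9], [-52.94, 120.26], [3.33, 152.33], [-74.26, 254.26], [0, 154.13], [-172.89, 172.89]. Speed limits (degrees/s): [127.2, 127.2, 159.86, 180, 180, 180].

INTERFACE

Orientations are given as [roll, pitch, yaw] about the fixed x, y, z axes, in that order (R = Rz(yaw) Ry(pitch) Rx(roll)).
In Python, from rig import manip, cams, telemetry gives the robot as it stands (manip), with the cameras (cams) and the readings (telemetry).
- The arm moves only by the shell command python3 shift.py 'ROWS' [FORCE]. ROWS is a JSON list of rows, 1 to 10 of them, each an object with the fields jaw (the opening from 0.0 (shut) to 1.0 (fully open)), trans (a list: dx, dy, dz in shares of the most that a row can go, 1 being 50 mm), spin (a turn about the tool's z in fractions of the full range, 1 being 45 degrees); a field left out counts as zero (the opening has to be given); each row shifts and turns the commanded pose from where the row before left it, along the tool's axes as they then stand; what a row does not reach is not made up. A row lasts 1/10 s, in which the tool goes at most 0.05 m and 8.59 degrees, less where a joint would pass 70% of its speed; a pose out of reach is approached as far as the arm can. The fingers move at their own pace and stop on an object; FORCE is the grip in N (left out, the last holds). Time passes only in rows, so rows that do not move let the fingers close. It prints the time, the measured TCP pose, the force, the opening and the grip force at its end. Input that does not fit is refused with a message, and nothing moves.
- telemetry.observe(): the state, without advancing time (a new reading comes with each control period).
- cams.get_image(name): name is "side" or "top"; returns a dict with "image" (420x560x3 uint8, blue, green, red), "camera_matrix" (3x3 intrinsics, pixels), "D" ([k1, k2, p1, p2, k3] as OpenCV has them; the pictures are not rectified), "extrinsics" (4x4, takes a point from camera to world coordinates). Camera axes: x right, y down, z forward; pixel columns grow to the right and rows downward; lengths in m; the calibration is good to about 2 mm. A picture is of the moment at which its call begins. There is no depth.
- manip.close_job(): hands the job in; it is judged then, once.
The state is a dict: "clock": time; "q": joint angles; "qvel": joint speeds; "joint_torque": joint torques, N m; "eef_pos": TCP position; "orientation": TCP orientation; "wrist_force": force on the tool from outside, world axes, zero at the start; "ft_torque": the same for the moment, N m; "finger_gap": opening from 0.0 (shut) to 1.0 (fully open); "gripper_force": force on a finger pad.
Only numpy, scipy, OpenCV 4.12 (cv2) and the standard library are available. Lean on these libraries where they do the work, as an engineer would, in place of code of your own. Each camera call takes 0.05 s, during which the arm holds its last target. There are 200 camera calls.

## Working session

There is one attempt and no reset: what is moved stays moved. The work goes in short steps, Python scripts to look and compute and a shell command to move; the robot and the scene stay as the last step left them, time stands still between calls to the robot, and variables do not carry over. Pictures are saved under pics/ and viewed, at most 10 in all, crops included, and the job is handed in when it is done.

```bash
ls; mkdir -p pics; python3 - <<'E'
from rig import manip, cams, telemetry
import cv2
s=telemetry.observe(); print({k:s[k] for k in("clock","eef_pos","orientation","wrist_force","finger_gap")})
for n in("side","top"):
    d=cams.get_image(n); cv2.imwrite(f"pics/{n}0.png",d["image"]); print(n,d["camera_matrix"],d["D"],d["extrinsics"])
E
```

```text
pics
rig.py
shift.py
{'clock': 0.0, 'eef_pos': array([0.18442133, 0.59662962, 0.21385512]), 'orientation': array([-1.79917566e+02, -1.67169657e-04,  1.62822079e+02]), 'wrist_force': array([ 1.30257944, -0.15452037, -0.27890194]), 'finger_gap': 1.0007533681254834}
side [[430.94038206   0.         280.62070048]
 [  0.         430.94038206 206.6024368 ]
 [  0.           0.           1.        ]] [0.02133369 0.         0.         0.         0.        ] [[-0.980033   -0.13278594  0.14799732  0.38594126]
 [-0.19825664  0.70930671 -0.67644534  0.67938003]
 [-0.01515306 -0.69228021 -0.72146968  0.85930155]
 [ 0.          0.          0.          1.        ]]
top [[470.85259424   0.         278.39767446]
 [  0.         470.85259424 211.88063826]
 [  0.           0.           1.        ]] [-0.13950866  0.          0.          0.          0.        ] [[-0.00395221 -0.99880023  0.04881059  0.47131518]
 [-0.99990658  0.00458583  0.01287608  0.01301296]
 [-0.01308447 -0.04875514 -0.99872505  1.26464895]
 [ 0.          0.          0.          1.        ]]
```

View pics/side0.png

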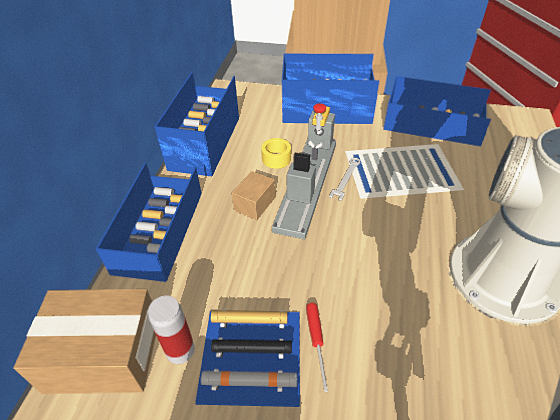

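View pics/top0.png

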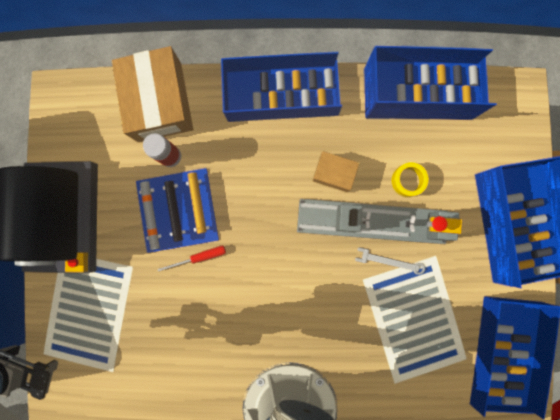

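The top view shows the banded pin leftmost in the rack, running from (147,185) to (152,247). It also shows the fixture from (300,215) to (460,228), the plunger at (440,224) and the paddle at (353,218). The side view has the bands at about (222,380) and (277,380), the paddle at (302,160) and the plunger at (319,108). Next I'll measure colour blobs in both views.

```bash
cat > h.py <<'E'
import numpy as np,cv2,json
from rig import manip, cams, telemetry
def grab(n,tag):
    d=cams.get_image(n); cv2.imwrite(f"pics/{n}{tag}.png",d["image"]); return d
def ray(d,uv):
    p=cv2.undistortPoints(np.array([[uv]],float),d["camera_matrix"],np.array(d["D"]))[0,0]
    E=np.array(d["extrinsics"]); v=E[:3,:3]@[p[0],p[1],1]; return E[:3,3],v/np.linalg.norm(v)
def plane(d,uv,z):
    o,v=ray(d,uv); return o+v*(z-o[2])/v[2]
def tri(d1,u1,d2,u2):
    a,v=ray(d1,u1); b,w=ray(d2,u2)
    t=np.linalg.lstsq(np.c_[v,-w],b-a,rcond=None)[0]
    p,q=a+t[0]*v,b+t[1]*w; return (p+q)/2,np.linalg.norm(p-q)
def proj(d,P):
    E=np.linalg.inv(np.array(d["extrinsics"])); return cv2.projectPoints(np.array(P,float).reshape(-1,1,3),cv2.Rodrigues(E[:3,:3])[0],E[:3,3],d["camera_matrix"],np.array(d["D"]))[0][:,0]
def blobs(d,lo,hi,roi,amin=15):
    x0,y0,x1,y1=roi; h=cv2.cvtColor(d["image"],cv2.COLOR_BGR2HSV)
    m=cv2.inRange(h,lo,hi); k=np.zeros_like(m); k[y0:y1,x0:x1]=m[y0:y1,x0:x1]
    n,_,s,c=cv2.connectedComponentsWithStats(k); return [(c[i].round(1).tolist(),s[i].tolist()) for i in range(1,n) if s[i][4]>=amin]
E
python3 - <<'E'
from h import *
S,T=grab("side","1"),grab("top","1")
O=((5,120,90),(20,255,255));R1=((0,150,90),(5,255,255));K=((0,0,0),(180,255,45));Y=((22,120,90),(33,255,255))
for nm,c,rs,rt in(("orange",O,(195,360,305,400),(135,170,165,255)),("red",R1,(305,95,335,120),(425,210,460,240)),("black",K,(285,145,320,180),(330,195,380,240))):
    print(nm,"S",blobs(S,*c,rs),"T",blobs(T,*c,rt))
a=cv2.resize(S["image"][90:240,255:345],None,fx=4,fy=4,interpolation=cv2.INTER_CUBIC)
b=cv2.resize(T["image"][190:245,290:470],None,fx=4,fy=4,interpolation=cv2.INTER_CUBIC)
c=cv2.resize(T["image"][165:255,130:225],None,fx=4,fy=4,interpolation=cv2.INTER_CUBIC)
o=np.zeros((600,800,3),np.uint8);o[:600,:360]=a;o[:220,360:800]=b[:,140:580] if 0 else b[:,:440];o[225:585,365:745]=c
cv2.imwrite("pics/crop1.png",o)
E
```

```text
orange S [([224.5, 378.3], [220, 371, 10, 15, 122]), ([272.5, 379.1], [269, 372, 8, 15, 118])] T [([140.4, 173.5], [135, 170, 16, 9, 57]), ([146.4, 197.8], [142, 195, 10, 7, 55]), ([152.0, 231.6], [148, 228, 9, 8, 57])]
red S [([319.2, 107.7], [314, 104, 12, 9, 84])] T [([439.2, 223.1], [432, 216, 15, 15, 155])]
black S [([303.0, 162.1], [294, 153, 16, 19, 95])] T []
```

View pics/crop1.png

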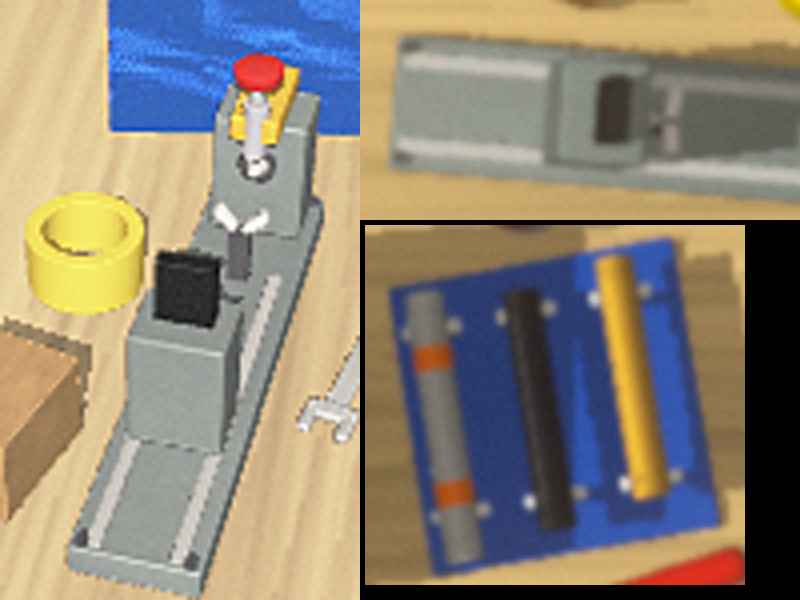

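The crop shows the tailstock nearly closed. The paddle is at top-view (353.5,217.5) and the base's tail-end corners are at (299.3,200) and (297.5,232).

```bash
python3 - <<'E'
from h import *
S,T=grab("side","2"),grab("top","2")
b1,e1=tri(S,(224.5,378.3),T,(146.4,197.8)); b2,e2=tri(S,(272.5,379.1),T,(152.0,231.6))
print("bands",b1,e1,b2,e2,"dist",np.linalg.norm(b1-b2),"ang",np.degrees(np.arctan2(*(b1-b2)[[1,0]])),"mid",(b1+b2)/2)
p,e=tri(S,(319.2,107.0),T,(439.2,223.1)); print("plunger",p,e,"plane .186",plane(T,(439.2,223.1),.186))
# base corners
for n,d,pts in(("T",T,[(299.3,200),(297.5,232)]),("S",S,[(255+202/4,90+572/4),(255+68/4,90+548/4)])):
    print(n,[plane(d,q,.025).round(4) for q in pts])
K=blobs(T,(0,0,0),(180,255,75),(330,195,380,240)); print(K)
# orient from corners + plunger
c=np.mean([plane(T,q,.025) for q in [(299.3,200),(297.5,232)]],0)[:2]; P=plane(T,(439.2,223.1),.186)[:2]
u=c-P; print("len(327)",np.linalg.norm(u)*1e3,"fix ang",np.degrees(np.arctan2(u[1],u[0])))
u/=np.linalg.norm(u); o=P+.082*u; print("origin",o)
v=np.array([-u[1],u[0]])
# predicted vs seen features
f=lambda x,y,z:np.r_[o+x*u+y*v,z]
print("predT corners",proj(T,[f(245,0,0)*0+f(.245,.045,.025),f(.245,-.045,.025),f(-.155,.045,.025),f(-.155,-.045,.025)]).round(1).tolist())
g,e=tri(S,(303,162.1),T,(353.5,217.5)); print("paddle",g,e, "fix x",(g[:2]-o)@u,(g[:2]-o)@v)
for r in(.0,.02,.03,.04,.05,.06): print(r,proj(S,[f(.183-r,0,.17),f(.183-r,0,.148)]).round(1).tolist(),proj(T,[f(.183-r,0,.17)]).round(1).tolist())
E
```

```text
bands [0.56905845 0.37680525 0.04404484] 0.0014602321218132118 [0.47965098 0.36089172 0.04398902] 0.001979897402036128 dist 0.09081266734086918 ang 10.092316883445424 mid [0.52435471 0.36884849 0.04401693]
plunger [ 0.49550454 -0.3460667   0.18624407] 0.0015103550981159532 plane .186 [ 0.49625994 -0.34605679  0.186     ]
T [array([ 0.563 , -0.0263,  0.025 ]), array([ 0.4787, -0.021 ,  0.025 ])]
S [array([ 0.4768, -0.0237,  0.025 ]), array([ 0.5645, -0.0276,  0.025 ])]
[([353.0, 217.2], [349, 209, 9, 17, 120])]
len(327) 323.32453637909646 fix ang 85.63666486336551
origin [ 0.50249858 -0.26429445]
predT corners [[295.8, 232.9], [298.2, 198.9], [445.3, 243.4], [447.1, 209.7]]
paddle [ 0.50942306 -0.1513967   0.14765903] 0.004611119978513794 fix x 0.11309736094754302 0.0016849685574804995
0.0 [[294.6, 173.1], [294.5, 179.9]] [[325.2, 215.3]]
0.02 [[296.7, 167.8], [296.6, 174.6]] [[333.8, 215.9]]
0.03 [[297.7, 165.2], [297.6, 172.0]] [[338.1, 216.2]]
0.04 [[298.7, 162.6], [298.6, 169.4]] [[342.3, 216.5]]
0.05 [[299.7, 160.1], [299.5, 166.8]] [[346.6, 216.8]]
0.06 [[300.7, 157.6], [300.5, 164.3]] [[350.9, 217.1]]
```

Measured against the given sizes:

| Item | Measured | Given |
|---|---|---|
| Band spacing | 90.8 mm | 90 mm |
| Pin axis height | 44 mm | 42 mm |
| Plunger top | 186 mm | 186 mm |

The tailstock reads about 0.07, so it is nearly closed. An unlisted black object sits at the left of the top view, near my path, so I'll check it before moving.

```bash
python3 - <<'E'
from h import *
T=cv2.imread("pics/top2.png"); cv2.imwrite("pics/crop2.png",cv2.resize(T[140:420,0:240],None,fx=2.14,fy=2.14,interpolation=cv2.INTER_CUBIC))
d=cams.get_image("top"); s=cams.get_image("side")
print("tcp proj",proj(d,[telemetry.observe()["eef_pos"]]))
for z in(0,.2,.4): print(z,[plane(d,q,z)[:2].round(3).tolist() for q in[(97,165),(97,268),(80,168),(80,262)]])
for n,q,z in(("canT",(158,147),.17),("tape",(410,180),.048)): print(n,plane(d,q,z).round(3))
print(proj(s,[[.45,.45,.0],[.45,.45,.2],[.5,.48,.3],[.5,.48,.0]]))
E
```

```text
tcp proj [[ 35.83707493 356.91923113]]
0 [[0.666, 0.533], [0.381, 0.529], [0.658, 0.583], [0.397, 0.579]]
0.2 [[0.635, 0.451], [0.395, 0.448], [0.629, 0.493], [0.409, 0.489]]
0.4 [[0.604, 0.369], [0.409, 0.366], [0.599, 0.403], [0.42, 0.4]]
canT [0.681 0.313 0.17 ]
tape [ 0.613 -0.316  0.048]
[[278.2539154  440.74943859]
 [275.6779843  399.37018796]
 [230.92713592 386.29900328]
 [247.3124967  453.08016151]]
```

View pics/crop2.png

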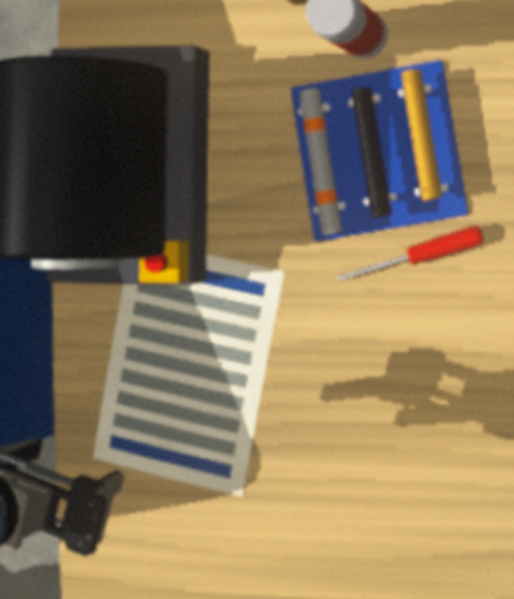

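The black machine has its base edge at y≥0.49, so I'll keep my path and the gripper clear of it. First I'll grip the paddle and slide the tailstock fully back. This helper works out the offsets in the tool's axes.

```bash
cat > to.py <<'E'
import sys,numpy as np
from scipy.spatial.transform import Rotation as R
from rig import manip, cams, telemetry
# usage: to.py x y z yaw | f fx fy z yaw(rel fixture)
O=np.array([.5025,-.2643]);A=np.radians(85.64)
a=sys.argv[1:]
s=telemetry.observe(); p=np.array(s["eef_pos"]); M=R.from_euler("xyz",s["orientation"],degrees=True)
u=np.array([np.cos(A),np.sin(A)]);v=np.array([-u[1],u[0]])
if a:
    if a[0]=="f": x,y,z,w=map(float,a[1:]); t=np.r_[O+x*u+y*v,z]; w+=np.degrees(A)
    else: x,y,z,w=map(float,a); t=np.array([x,y,z])
    d=M.inv().apply(t-p); dy=(w-s["orientation"][2]+180)%360-180
    D=R.from_euler("z",w,degrees=True)*R.from_euler("x",180,degrees=True)
    print("target",t.round(4),"tool d",d.round(4),"after-turn d",D.inv().apply(t-p).round(4),"turn",round(-dy,2))
print("t",round(s["clock"],2),"fix",((p[:2]-O)@u).round(4),((p[:2]-O)@v).round(4),"z",p[2].round(4),"yaw",s["orientation"].round(2),"F",np.round(s["wrist_force"],1),"gap",round(s["finger_gap"],3),"q",np.round(s["q"],0))
E
python3 to.py f .114 0 .25 90
```

```text
target [ 0.5112 -0.1506  0.25  ] tool d [-0.5329 -0.6179 -0.0354] after-turn d [-0.3825 -0.7207 -0.0355] turn -12.82
t 0.4 fix 0.8347 0.3825 z 0.2145 yaw [-179.99   -0.    162.82] F [ 0.2 -0.1  0.5] gap 0.998 q [73. 20. 94.  0. 66. -0.]
```

The manual's scale: shifts go in shares of 50 mm and turns go in shares of 45 degrees. Converting my numbers, -0.04 m is -0.8, -0.022 m is -0.44, -6.41 degrees is -0.1424.

```bash
python3 shift.py '[{"jaw":1, "trans":[0, 0, -0.36], "spin":-0.1424}, {"jaw":1, "trans":[0, 0, -0.36], "spin":-0.1424}, {"jaw":1, "trans":[-0.2, -0.4, 0]}, {"jaw":1, "trans":[-0.4, -0.8, 0]}, {"jaw":1, "trans":[-0.44, -0.8, 0]}, {"jaw":1, "trans":[-0.44, -0.8, 0]}, {"jaw":1, "trans":[-0.44, -0.8, 0]}, {"jaw":1, "trans":[-0.44, -0.8, 0]}, {"jaw":1, "trans":[-0.44, -0.8, 0]}, {"jaw":1, "trans":[-0.44, -0.8, 0]}]'; python3 shift.py '[{"jaw":1, "trans":[-0.44, -0.8, 0]}, {"jaw":1, "trans":[-0.44, -0.8, 0]}, {"jaw":1, "trans":[-0.44, -0.8, 0]}, {"jaw":1, "trans":[-0.44, -0.8, 0]}, {"jaw":1, "trans":[-0.44, -0.8, 0]}, {"jaw":1, "trans":[-0.44, -0.8, 0]}, {"jaw":1, "trans":[-0.44, -0.8, 0]}, {"jaw":1, "trans":[-0.44, -0.8, 0]}, {"jaw":1, "trans":[-0.44, -0.8, 0]}, {"jaw":1}]'; python3 to.py f .114 0 .25 90
```

```text
clock: 1.4
eef_pos: [0.3237, 0.2841, 0.2508]
orientation: [180.0, 0.0, 175.7]
wrist_force: [-0.3, -0.8, 0.0]
finger_gap: 1.002
gripper_force: 0.0
clock: 2.4
eef_pos: [0.4953, -0.0926, 0.2507]
orientation: [-179.9, 0.1, 175.4]
wrist_force: [1.1, 0.4, 0.1]
finger_gap: 1.0
gripper_force: 0.0
target [ 0.5112 -0.1506  0.25  ] tool d [-0.0204 -0.0566  0.0008] after-turn d [-0.0202 -0.0566  0.0007] turn -0.21
t 2.4 fix 0.1706 0.0202 z 0.2507 yaw [-1.7992e+02  9.0000e-02  1.7543e+02] F [1.1 0.4 0.1] gap 1.0 q [-11.   7. 106.  -0.  67. -96.]
```

In the tool's units: -0.029 m is -0.58, -0.028 m is -0.56.

```bash
python3 shift.py '[{"jaw":1, "trans":[-0.2, -0.56, 0]}, {"jaw":1, "trans":[-0.2, -0.58, 0]}, {"jaw":1}]'; python3 - <<'E'
from h import *
T=grab("top","3");S=grab("side","3")
o=np.zeros((420,800,3),np.uint8)
o[:,:420]=cv2.resize(T["image"][160:265,290:395],None,fx=4,fy=4,interpolation=cv2.INTER_CUBIC)
o[:,420:]=cv2.resize(S["image"][60:270,210:400],(380,420),interpolation=cv2.INTER_CUBIC);cv2.imwrite("pics/crop3.png",o)
E
python3 to.py f .114 0 .25 90
```

```text
clock: 2.7
eef_pos: [0.5096, -0.1488, 0.2506]
orientation: [-180.0, 0.0, 175.5]
wrist_force: [0.2, 0.3, -0.3]
finger_gap: 0.998
gripper_force: 0.0
target [ 0.5112 -0.1506  0.25  ] tool d [-0.0028 -0.004   0.0004] after-turn d [-0.0028 -0.004   0.0004] turn -0.07
t 2.8 fix 0.118 0.0028 z 0.2504 yaw [ 1.7997e+02 -3.0000e-02  1.7557e+02] F [-0.2  1.   0.2] gap 0.996 q [ -16.   10.  103.    0.   67. -102.]
```

View pics/crop3.png

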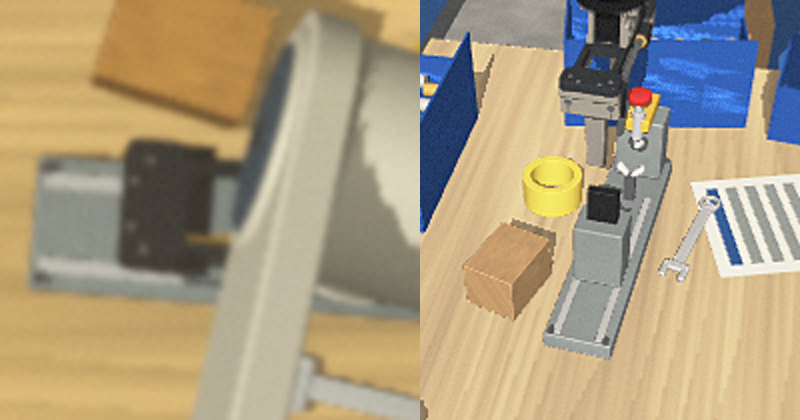

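The side crop shows the gripper open over the tailstock, with the fingers in line along the fixture and the paddle at crop (604,203). I'll descend and grip it.

In the tool's units: 0.04 m is 0.8, 0.03 m is 0.6.

```bash
python3 shift.py '[{"jaw":1, "trans":[-0.04, -0.08, 0.6]}, {"jaw":1, "trans":[0, 0, 0.8]}, {"jaw":1, "trans":[0, 0, 0.6]}, {"jaw":1, "trans":[0, 0, 0.34]}, {"jaw":1}]'; python3 shift.py '[{"jaw":0.1}, {"jaw":0.1}, {"jaw":0.1}, {"jaw":0.1}, {"jaw":0.1}, {"jaw":0.1}, {"jaw":0.1}]' 15; python3 to.py f .183 0 .133 90
```

```text
clock: 3.3
eef_pos: [0.5086, -0.1489, 0.1314]
orientation: [179.9, -0.3, 175.7]
wrist_force: [0.0, 0.6, 0.2]
finger_gap: 1.002
gripper_force: 0.0
clock: 4.0
eef_pos: [0.5107, -0.1509, 0.1337]
orientation: [-180.0, 0.0, 175.6]
wrist_force: [-0.4, -0.2, -0.6]
finger_gap: 0.414
gripper_force: 0.0
target [ 0.5164 -0.0818  0.133 ] tool d [-0.0004  0.0693  0.0007] after-turn d [-0.0004  0.0693  0.0007] turn -0.0
t 4.0 fix 0.1137 0.0004 z 0.1337 yaw [-1.8000e+02  1.0000e-02  1.7564e+02] F [-0.4 -0.2 -0.6] gap 0.414 q [ -17.   18.  109.    0.   53. -102.]
```

In the tool's units: 0.01 m is 0.2, 0.006 m is 0.12.

```bash
python3 shift.py '[{"jaw":0.1}, {"jaw":0.1}, {"jaw":0.1}, {"jaw":0.1}, {"jaw":0.1}]'; python3 shift.py '[{"jaw":0.1, "trans":[0, 0.12, 0]}, {"jaw":0.1, "trans":[0, 0.2, 0]}, {"jaw":0.1, "trans":[0, 0.2, 0]}, {"jaw":0.1, "trans":[0, 0.2, 0]}, {"jaw":0.1, "trans":[0, 0.2, 0]}, {"jaw":0.1, "trans":[0, 0.2, 0]}, {"jaw":0.1, "trans":[0, 0.08, 0]}, {"jaw":0.1, "trans":[0, 0.08, 0]}, {"jaw":0.1}]'; python3 to.py f .183 0 .133 90
```

```text
clock: 4.5
eef_pos: [0.5107, -0.1507, 0.1335]
orientation: [180.0, -0.0, 175.6]
wrist_force: [0.7, 1.6, 1.2]
finger_gap: 0.153
gripper_force: 15.0
clock: 5.4
eef_pos: [0.5161, -0.0859, 0.1336]
orientation: [179.9, 0.1, 175.7]
wrist_force: [5.0, 2.0, -5.1]
finger_gap: 0.15
gripper_force: 15.0
target [ 0.5164 -0.0818  0.133 ] tool d [0.     0.0041 0.0006] after-turn d [0.     0.0041 0.0006] turn 0.03
t 5.4 fix 0.1789 -0.0 z 0.1336 yaw [1.7995e+02 5.0000e-02 1.7567e+02] F [ 5.   2.  -5.1] gap 0.15 q [-10.  17. 110.   0.  53. -95.]
```

In the tool's units: 0.002 m is 0.04, 0.001 m is 0.02.

```bash
for i in 1 2 3; do python3 shift.py '[{"jaw":0.1, "trans":[0, 0.04, 0]}, {"jaw":0.1, "trans":[0, 0.02, 0]}]' | grep -E "pos|wrist"; done
```

```text
eef_pos: [0.5163, -0.0843, 0.1336]
wrist_force: [4.6, -9.0, -7.4]
eef_pos: [0.5163, -0.0842, 0.1335]
wrist_force: [1.8, -25.8, -9.1]
eef_pos: [0.5164, -0.0826, 0.1335]
wrist_force: [2.5, -30.3, -8.6]
```

The tailstock met its stop at a measured fixture x of 0.1805, where the text gives 0.183. I'll correct the fixture origin by −2 mm along x, then release, rise and go to the pin.

In the tool's units: -0.045 m is -0.9, -0.04 m is -0.8, -7.2 degrees is -0.16.

```bash
sed -i 's/\[.5025,-.2643\]/[.5024,-.2663]/' to.py; python3 shift.py '[{"jaw":0.1, "trans":[0, -0.08, 0]}, {"jaw":0.5}, {"jaw":0.5}, {"jaw":0.5}, {"jaw":0.5, "trans":[0, 0, -0.6]}, {"jaw":0.45, "trans":[0, 0, -0.8]}, {"jaw":0.45, "trans":[0, 0, -0.9]}, {"jaw":0.45, "spin":-0.16}, {"jaw":0.45, "spin":-0.16}]'; python3 to.py .5244 .3688 .25 190.1
```

```text
clock: 6.9
eef_pos: [0.5166, -0.0816, 0.2504]
orientation: [-180.0, 0.2, -169.6]
wrist_force: [-1.2, -0.2, -0.7]
finger_gap: 0.449
gripper_force: 0.0
target [0.5244 0.3688 0.25  ] tool d [-8.860e-02  4.417e-01  4.000e-04] after-turn d [-8.660e-02  4.421e-01  4.000e-04] turn 0.26
t 6.9 fix 0.1852 -0.0001 z 0.2504 yaw [-1.7996e+02  1.6000e-01 -1.6964e+02] F [-1.2 -0.2 -0.7] gap 0.449 q [  -9.    9.  104.    0.   67. -110.]
```

In the tool's units: 0.046 m is 0.92, 0.035 m is 0.7.

```bash
python3 shift.py '[{"jaw":0.45, "trans":[-0.08, 0.44, 0]}, {"jaw":0.45, "trans":[-0.18, 0.92, 0]}, {"jaw":0.45, "trans":[-0.18, 0.92, 0]}, {"jaw":0.45, "trans":[-0.18, 0.92, 0]}, {"jaw":0.45, "trans":[-0.18, 0.92, 0]}, {"jaw":0.45, "trans":[-0.18, 0.92, 0]}, {"jaw":0.45, "trans":[-0.18, 0.92, 0]}, {"jaw":0.45, "trans":[-0.18, 0.92, 0]}, {"jaw":0.45, "trans":[-0.18, 0.92, 0]}, {"jaw":0.45, "trans":[-0.18, 0.7, 0]}]'; python3 shift.py '[{"jaw":0.45, "trans":[-0.06, 0.3, 0]}, {"jaw":0.45}]' >/dev/null;  python3 to.py .5244 .3688 .12 190.1
```

```text
clock: 7.9
eef_pos: [0.5244, 0.3544, 0.2486]
orientation: [180.0, -0.0, -169.9]
wrist_force: [-0.6, -0.1, 0.3]
finger_gap: 0.449
gripper_force: 0.0
target [0.5244 0.3688 0.12  ] tool d [0.0006 0.0008 0.1281] after-turn d [0.0007 0.0008 0.1281] turn 0.09
t 8.1 fix 0.6343 0.0255 z 0.2481 yaw [-1.7999e+02 -4.0000e-02 -1.6981e+02] F [-0.5  0.3 -0.1] gap 0.449 q [ 35.  20.  89.   0.  71. -65.]
```

In the tool's units: 0.045 m is 0.9, 0.04 m is 0.8.

```bash
python3 shift.py '[{"jaw":0.45, "trans":[0, 0.02, 0.8]}, {"jaw":0.45, "trans":[0, 0, 0.9]}, {"jaw":0.45, "trans":[0, 0, 0.9]}, {"jaw":0.45, "trans":[0, 0, 0.6]}, {"jaw":0.45}]'|grep -E "pos|wrist"; python3 - <<'E'
from h import *
T=grab("top","4");S=grab("side","4")
cv2.imwrite("pics/crop4.png",cv2.resize(S["image"][270:420,160:360],None,fx=4,fy=4,interpolation=cv2.INTER_CUBIC))
E
```

```text
eef_pos: [0.5229, 0.3638, 0.0845]
wrist_force: [-0.2, -1.1, 0.3]
```

View pics/crop4.png

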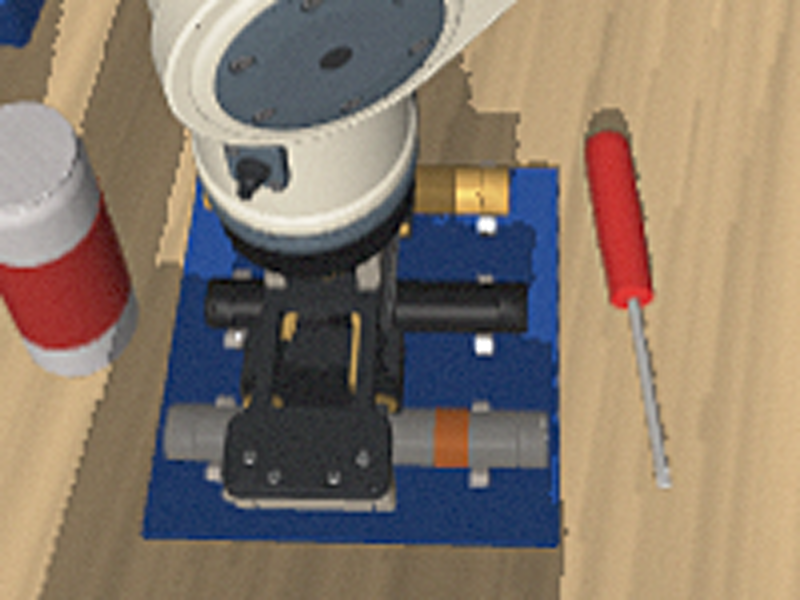

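The gripper is above the banded pin, between the V-rests, with the right band at crop (450,437). The can and the screwdriver are clear.

```bash
python3 to.py .5244 .3688 .024 190.1
```

```text
target [0.5244 0.3688 0.024 ] tool d [0.001  0.0027 0.0653] after-turn d [0.0011 0.0027 0.0653] turn -0.11
t 8.7 fix 0.6326 0.0246 z 0.0893 yaw [-1.7997e+02 -3.0000e-02 -1.7001e+02] F [ 0.5 -0.4  0.2] gap 0.446 q [ 35.  29.  97.  -0.  54. -65.]
```

In the tool's units: 0.025 m is 0.5, 0.02 m is 0.4.

```bash
python3 shift.py '[{"jaw":0.45, "trans":[0.02, 0.04, 0.5]}, {"jaw":0.45, "trans":[0, 0.02, 0.4]}, {"jaw":0.45, "trans":[0, 0, 0.4]}, {"jaw":0.45}]'|grep -E "pos|wrist";  python3 to.py .5244 .3688 .024 190.1; python3 shift.py '[{"jaw":0.1}, {"jaw":0.1}, {"jaw":0.1}, {"jaw":0.1}, {"jaw":0.1}]' 25
```

```text
eef_pos: [0.5242, 0.3698, 0.0239]
wrist_force: [0.3, -0.4, -0.4]
target [0.5244 0.3688 0.024 ] tool d [ 0.     -0.001  -0.0001] after-turn d [ 0.     -0.001  -0.0001] turn -0.07
t 9.1 fix 0.6359 0.0266 z 0.0239 yaw [-1.7998e+02 -2.0000e-02 -1.6997e+02] F [ 0.3 -0.4 -0.4] gap 0.449 q [ 35.  34.  99.  -0.  47. -65.]
clock: 9.6
eef_pos: [0.5257, 0.3696, 0.0258]
orientation: [-179.9, 0.1, -169.9]
wrist_force: [2.2, -7.5, 5.5]
finger_gap: 0.265
gripper_force: 25.0
```

In the tool's units: -0.045 m is -0.9, -0.04 m is -0.8.

```bash
python3 shift.py '[{"jaw":0.1, "trans":[0, 0, -0.16]}, {"jaw":0.1, "trans":[0, 0, -0.4]}, {"jaw":0.1, "trans":[0, 0, -0.8]}, {"jaw":0.1, "trans":[0, 0, -0.9]}, {"jaw":0.1, "trans":[0, 0, -0.9]}, {"jaw":0.1, "trans":[0, 0, -0.6]}, {"jaw":0.1, "trans":[0, 0, -0.6]}, {"jaw":0.1}]' 30; python3 to.py f .038 0 .22 0
```

```text
clock: 10.4
eef_pos: [0.5261, 0.3719, 0.2475]
orientation: [179.8, 0.5, -170.0]
wrist_force: [1.0, 0.7, -3.2]
finger_gap: 0.264
gripper_force: 30.0
target [ 0.5053 -0.2284  0.22  ] tool d [ 0.1254 -0.5876  0.0242] after-turn d [-0.6002  0.0249  0.0275] turn 104.4
t 10.4 fix 0.6382 0.0249 z 0.2475 yaw [ 179.77    0.45 -169.96] F [ 1.   0.7 -3.2] gap 0.264 q [ 35.  20.  89.   0.  70. -65.]
```

In the tool's units: -0.045 m is -0.9, -0.022 m is -0.44, 8 degrees is 0.1778.

```bash
python3 shift.py '[{"jaw":0.1, "trans":[0.1, -0.44, 0]}, {"jaw":0.1, "trans":[0.2, -0.9, 0]}, {"jaw":0.1, "trans":[0.2, -0.9, 0]}, {"jaw":0.1, "trans":[0.2, -0.9, 0]}, {"jaw":0.1, "trans":[0.2, -0.9, 0]}, {"jaw":0.1, "trans":[0.2, -0.9, 0]}, {"jaw":0.1, "trans":[0.2, -0.9, 0]}, {"jaw":0.1, "trans":[0, -0.4, 0], "spin":0.1556}, {"jaw":0.1, "spin":0.1778}, {"jaw":0.1, "spin":0.1778}]'; python3 shift.py '[{"jaw":0.1, "spin":0.1778}, {"jaw":0.1, "spin":0.1778}, {"jaw":0.1, "spin":0.1778}, {"jaw":0.1, "spin":0.1778}, {"jaw":0.1, "spin":0.1778}, {"jaw":0.1, "spin":0.1778}, {"jaw":0.1, "spin":0.1778}, {"jaw":0.1, "spin":0.1778}, {"jaw":0.1, "spin":0.1778}, {"jaw":0.1, "spin":0.1778}]'; python3 to.py f .038 0 .22 0
```

```text
clock: 11.4
eef_pos: [0.5139, 0.0508, 0.2408]
orientation: [-180.0, -0.1, 166.6]
wrist_force: [0.8, 0.3, -2.2]
finger_gap: 0.256
gripper_force: 30.0
clock: 12.4
eef_pos: [0.5138, 0.0519, 0.2407]
orientation: [-179.9, 0.0, 86.7]
wrist_force: [0.3, 0.4, -2.0]
finger_gap: 0.261
gripper_force: 30.0
target [ 0.5053 -0.2284  0.22  ] tool d [-0.2803  0.0076  0.0207] after-turn d [-0.2801  0.0128  0.0207] turn 1.08
t 12.4 fix 0.3181 0.0128 z 0.2407 yaw [-179.93    0.     86.72] F [ 0.3  0.4 -2. ] gap 0.261 q [  6.   9. 105.   0.  66.   9.]
```

In the tool's units: -0.045 m is -0.9, -0.025 m is -0.5, 1.08 degrees is 0.024.

```bash
python3 shift.py '[{"jaw":0.1, "trans":[-0.4, 0.06, 0], "spin":0.024}, {"jaw":0.1, "trans":[-0.9, 0.06, 0]}, {"jaw":0.1, "trans":[-0.9, 0.06, 0]}, {"jaw":0.1, "trans":[-0.9, 0.06, 0]}, {"jaw":0.1, "trans":[-0.9, 0.02, 0]}, {"jaw":0.1, "trans":[-0.9, 0, 0]}, {"jaw":0.1, "trans":[-0.5, 0, 0]}, {"jaw":0.1}, {"jaw":0.1}]'; python3 to.py f .038 0 .13 0; python3 - <<'E'
from h import *
T=grab("top","5");S=grab("side","5")
o=np.zeros((420,800,3),np.uint8)
o[:320,:480]=cv2.resize(T["image"][180:260,300:420],None,fx=4,fy=4,interpolation=cv2.INTER_CUBIC)[:320,:480]
o[:,480:]=cv2.resize(S["image"][60:270,240:400],(320,420),interpolation=cv2.INTER_CUBIC);cv2.imwrite("pics/crop5.png",o)
sb=blobs(S,(5,120,60),(20,255,255),(270,80,340,220),6);tb=blobs(T,(5,120,60),(20,255,255),(330,195,430,240),6);print(sb,tb)
E
```

```text
clock: 13.3
eef_pos: [0.5082, -0.2183, 0.2407]
orientation: [-179.9, -0.1, 85.9]
wrist_force: [0.3, -0.1, -2.8]
finger_gap: 0.264
gripper_force: 30.0
target [ 0.5053 -0.2284  0.13  ] tool d [-0.0104 -0.002   0.1107] after-turn d [-0.0103 -0.0021  0.1107] turn 0.24
t 13.3 fix 0.0483 -0.0021 z 0.2407 yaw [-1.7993e+02 -6.0000e-02  8.5880e+01] F [ 0.3 -0.1 -2.8] gap 0.264 q [-23.  12. 101.   0.  67. -19.]
[([310.6, 96.5], [308, 95, 6, 4, 17]), ([326.1, 116.8], [324, 110, 6, 16, 18]), ([305.0, 117.6], [299, 115, 11, 9, 46]), ([313.6, 121.2], [312, 119, 4, 6, 12])] [([335.0, 198.2], [334, 197, 3, 4, 6]), ([361.2, 199.1], [350, 196, 25, 7, 60]), ([345.5, 199.8], [343, 199, 6, 2, 6]), ([378.5, 200.8], [372, 199, 14, 5, 25]), ([370.8, 215.5], [367, 210, 8, 12, 86])]
```

View pics/crop5.png

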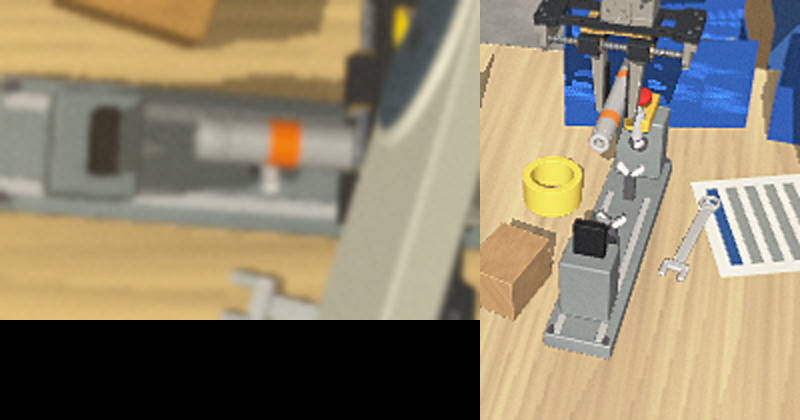

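The pin hangs level along the fixture and the tailstock is fully back. The near band is at side (305,117.6) and top (370.8,215.5). I'll check the grasp offset and the fixture axis.

```bash
python3 - <<'E'
from h import *
T=grab("top","6");S=grab("side","6")
O=np.array([.5024,-.2663]);A=np.radians(85.64);u=np.array([np.cos(A),np.sin(A)]);v=np.array([-u[1],u[0]])
F=lambda p:((p[:2]-O)@u*1e3,(p[:2]-O)@v*1e3,p[2]*1e3)
b,e=tri(S,(305,117.6),T,(370.8,215.5));print("band fix",np.round(F(b),1),e)
print("tcp",np.round(F(telemetry.observe()["eef_pos"]),1))
Kt=blobs(T,(0,0,0),(180,255,75),(305,195,340,240));Ks=blobs(S,(0,0,0),(180,255,60),(275,155,320,195));print(Kt,Ks)
g,e=tri(S,Ks[0][0],T,Kt[0][0]);print("paddle",np.round(F(g),1),e)
print(np.round(F(plane(T,(439.2,223.1),.186)),1))
f=lambda x,y,z:np.r_[O+x*u+y*v,z]
print(proj(T,[f(.245,.045,.025),f(.245,-.045,.025)]),proj(S,[f(.245,.045,.025),f(.245,-.045,.025)]))
E
```

```text
band fix [ 9.610e+01 -1.000e-01  2.686e+02] 0.0031576836078627624
tcp [ 49.4  -2.8 241.4]
[([325.7, 214.7], [322, 207, 8, 16, 102])] [([294.9, 179.0], [287, 170, 18, 19, 272])]
paddle [181.9  -1.2 148.1] 0.002563789088082695
[-8.00e+01  1.00e-01  1.86e+02]
[[296.56985433 232.96516896]
 [298.96705411 198.92050833]] [[305.43528177 234.55307004]
 [271.26872549 227.55907569]]
```

In the tool's units: 0.04 m is 0.8, -0.0115 m is -0.23, 0.2 degrees is 0.0044.

```bash
python3 shift.py '[{"jaw":0.1, "trans":[-0.23, -0.036, 0], "spin":0.0044}, {"jaw":0.1, "trans":[0, 0, 0.6]}, {"jaw":0.1, "trans":[0, 0, 0.8]}, {"jaw":0.1, "trans":[0, 0, 0.8]}, {"jaw":0.1, "trans":[0, 0, 0.6]}, {"jaw":0.1, "trans":[0, 0, 0.2]}, {"jaw":0.1}, {"jaw":0.1}]'; python3 to.py f .037 -0.0005 .072 0
```

```text
clock: 14.3
eef_pos: [0.5073, -0.2303, 0.0929]
orientation: [179.9, 0.0, 85.8]
wrist_force: [-0.2, 0.5, -3.5]
finger_gap: 0.265
gripper_force: 30.0
target [ 0.5057 -0.2294  0.072 ] tool d [ 0.0007 -0.0017  0.0209] after-turn d [ 0.0007 -0.0017  0.0209] turn 0.13
t 14.3 fix 0.0363 -0.0022 z 0.0929 yaw [1.799e+02 4.000e-02 8.577e+01] F [-0.2  0.5 -3.5] gap 0.265 q [-25.  23. 108.  -0.  49. -20.]
```

In the tool's units: 0.006 m is 0.12, -0.001 m is -0.02.

```bash
python3 shift.py '[{"jaw":0.1, "trans":[0, -0.02, 0.12]}, {"jaw":0.1, "trans":[0, 0, 0.12]}, {"jaw":0.1, "trans":[0, 0, 0.06]}, {"jaw":0.1}]'|grep -E "pos|wrist"; python3 shift.py '[{"jaw":0.1, "trans":[0, 0, 0.04]}, {"jaw":0.1}]'|grep -E "pos|wrist"; python3 to.py f .037 0 .072 0;
```

```text
eef_pos: [0.5051, -0.2296, 0.0763]
wrist_force: [-0.3, -0.3, -1.7]
eef_pos: [0.5053, -0.2296, 0.0745]
wrist_force: [1.0, 0.2, -3.1]
target [ 0.5052 -0.2294  0.072 ] tool d [ 0.0002 -0.0001  0.0025] after-turn d [ 0.0002 -0.0001  0.0025] turn 0.12
t 14.9 fix 0.0368 -0.0001 z 0.0745 yaw [-179.99   -0.     85.76] F [ 1.   0.2 -3.1] gap 0.264 q [-25.  24. 109.   0.  47. -20.]
```

In the tool's units: 0.001 m is 0.02.

```bash
for i in 1 2 3; do python3 shift.py '[{"jaw":0.1, "trans":[0, 0, 0.02]}, {"jaw":0.1}]'|grep -E "pos|wrist"; done
```

```text
eef_pos: [0.5056, -0.2298, 0.0738]
wrist_force: [-0.1, 0.0, -1.3]
eef_pos: [0.5057, -0.2298, 0.0736]
wrist_force: [-2.8, 1.3, 9.6]
eef_pos: [0.5057, -0.2298, 0.0735]
wrist_force: [-6.1, 2.9, 20.5]
```

The pin is seated on the rests. I'll relieve the force, let go gently, rise straight up and look.

In the tool's units: -0.0015 m is -0.03.

```bash
python3 shift.py '[{"jaw":0.1, "trans":[0, 0, -0.03]}, {"jaw":0.1}, {"jaw":0.32}, {"jaw":0.4}, {"jaw":0.5}, {"jaw":0.5}, {"jaw":0.5}]'; python3 shift.py '[{"jaw":0.5, "trans":[0, 0, -0.4]}, {"jaw":0.5, "trans":[0, 0, -0.8]}, {"jaw":0.5, "trans":[0, 0, -0.9]}, {"jaw":0.5, "trans":[0, 0, -0.9]}, {"jaw":0.8, "trans":[0, 0, -0.4]}, {"jaw":1, "spin":0.1778}, {"jaw":1}]'; python3 to.py f .183 0 .24 90;  python3 - <<'E'
from h import *
T=grab("top","7");S=grab("side","7")
o=np.zeros((420,800,3),np.uint8)
o[:320,:480]=cv2.resize(T["image"][180:260,300:420],None,fx=4,fy=4,interpolation=cv2.INTER_CUBIC)[:320,:480]
o[:,480:]=cv2.resize(S["image"][60:270,240:400],(320,420),interpolation=cv2.INTER_CUBIC);cv2.imwrite("pics/crop7.png",o)
E
```

```text
clock: 16.2
eef_pos: [0.5052, -0.2297, 0.0729]
orientation: [-180.0, -0.0, 85.8]
wrist_force: [-0.8, 0.5, 0.8]
finger_gap: 0.5
gripper_force: 0.0
clock: 16.9
eef_pos: [0.5056, -0.2298, 0.2439]
orientation: [179.9, 0.0, 77.6]
wrist_force: [-0.3, -0.2, -0.9]
finger_gap: 0.739
gripper_force: 0.0
target [ 0.5163 -0.0838  0.24  ] tool d [ 0.1449 -0.0208  0.0038] after-turn d [0.0004 0.1464 0.0039] turn -98.01
t 16.9 fix 0.0366 -0.0004 z 0.2439 yaw [1.7991e+02 2.0000e-02 7.7630e+01] F [-0.3 -0.2 -0.9] gap 0.739 q [-25.  12. 100.   0.  67. -12.]
```

View pics/crop7.png

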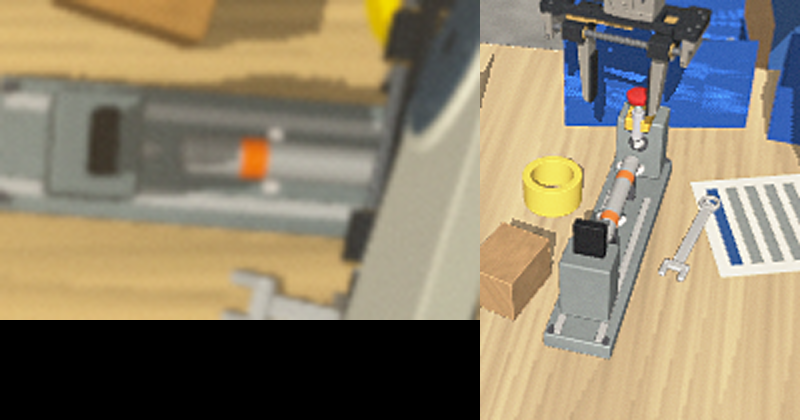

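The pin rests level in both V-rests, with its near band at top crop (255,158). The fingers are clear. Now over to the paddle.

In the tool's units: 0.042 m is 0.84, 0.04 m is 0.8, 8.2 degrees is 0.1822.

```bash
python3 shift.py '[{"jaw":1, "trans":[0.4, -0.06, 0]}, {"jaw":1, "trans":[0.84, -0.12, 0]}, {"jaw":1, "trans":[0.84, -0.12, 0]}, {"jaw":1, "trans":[0.8, -0.12, 0]}, {"jaw":1, "spin":0.1822}, {"jaw":1, "spin":0.1822}, {"jaw":1, "spin":0.1822}, {"jaw":1, "spin":0.1822}, {"jaw":1, "spin":0.1822}, {"jaw":1, "spin":0.1822}]'>/dev/null; python3 shift.py '[{"jaw":1, "spin":0.1822}, {"jaw":1, "spin":0.1822}, {"jaw":1, "spin":0.1822}, {"jaw":1, "spin":0.1822}, {"jaw":1}]'; python3 to.py f .182 0 .135 -90
```

```text
clock: 18.5
eef_pos: [0.5148, -0.0844, 0.2422]
orientation: [-180.0, 0.1, -4.2]
wrist_force: [1.3, 0.0, -0.5]
finger_gap: 1.001
gripper_force: 0.0
target [ 0.5162 -0.0848  0.135 ] tool d [0.0016 0.0003 0.1072] after-turn d [0.0014 0.0003 0.1072] turn 0.16
t 18.5 fix 0.1823 0.0014 z 0.2422 yaw [-1.7999e+02  1.0000e-01 -4.2000e+00] F [ 1.3  0.  -0.5] gap 1.001 q [ -9.   9. 104.  -0.  66.  85.]
```

In the tool's units: 0.04 m is 0.8, 0.03 m is 0.6.

```bash
python3 shift.py '[{"jaw":1, "trans":[0.02, 0, 0.6]}, {"jaw":1, "trans":[0, 0, 0.8]}, {"jaw":1, "trans":[0, 0, 0.6]}, {"jaw":0.1, "trans":[0, 0, 0.14]}, {"jaw":0.1}, {"jaw":0.1}, {"jaw":0.1}, {"jaw":0.1}, {"jaw":0.1}, {"jaw":0.1}]' 25; python3 shift.py '[{"jaw":0.1}, {"jaw":0.1}, {"jaw":0.1}, {"jaw":0.1}, {"jaw":0.1}, {"jaw":0.1}]' ; python3 to.py f .123 0 .135 -90
```

```text
clock: 19.5
eef_pos: [0.5166, -0.0846, 0.1366]
orientation: [180.0, -0.0, -4.2]
wrist_force: [-0.9, -0.6, -0.8]
finger_gap: 0.416
gripper_force: 0.0
clock: 20.1
eef_pos: [0.5163, -0.0845, 0.136]
orientation: [-180.0, 0.0, -4.3]
wrist_force: [0.0, -0.2, 1.1]
finger_gap: 0.151
gripper_force: 25.0
target [ 0.5118 -0.1437  0.135 ] tool d [-0.0001  0.0593  0.001 ] after-turn d [-0.      0.0593  0.001 ] turn 0.11
t 20.1 fix 0.1823 -0.0 z 0.136 yaw [-1.7999e+02  1.0000e-02 -4.2500e+00] F [ 0.  -0.2  1.1] gap 0.151 q [ -9.  17. 110.   0.  53.  85.]
```

In the tool's units: 0.006 m is 0.12, 0.004 m is 0.08.

```bash
python3 shift.py '[{"jaw":0.1, "trans":[0, 0.08, 0]}, {"jaw":0.1, "trans":[0, 0.12, 0]}, {"jaw":0.1, "trans":[0, 0.12, 0]}, {"jaw":0.1, "trans":[0, 0.12, 0]}, {"jaw":0.1, "trans":[0, 0.12, 0]}, {"jaw":0.1, "trans":[0, 0.12, 0]}, {"jaw":0.1, "trans":[0, 0.12, 0]}, {"jaw":0.1, "trans":[0, 0.12, 0]}, {"jaw":0.1, "trans":[0, 0.08, 0]}, {"jaw":0.1}]' 40|grep -E "pos|wrist"; for i in 1 2 3; do python3 shift.py '[{"jaw":0.1, "trans":[0, 0.04, 0]}, {"jaw":0.1, "trans":[0, 0.02, 0]}]'|grep -E "pos|wrist"; done; python3 to.py
```

```text
eef_pos: [0.512, -0.1354, 0.1361]
wrist_force: [-3.2, -0.8, 3.3]
eef_pos: [0.5118, -0.1374, 0.1361]
wrist_force: [-4.6, 5.2, 4.3]
eef_pos: [0.5116, -0.1403, 0.136]
wrist_force: [-3.4, 5.7, 5.5]
eef_pos: [0.5113, -0.1432, 0.136]
wrist_force: [-3.6, 4.6, 4.8]
t 21.7 fix 0.1234 0.0005 z 0.136 yaw [-1.7997e+02  7.0000e-02 -4.2400e+00] F [-3.6  4.6  4.8] gap 0.147 q [-16.  17. 109.   0.  54.  78.]
```

The manual's scale: shifts go in shares of 50 mm and turns go in shares of 45 degrees. Converting my numbers, 0.001 m is 0.02.

```bash
for i in 1 2 3 4; do python3 shift.py '[{"jaw":0.1, "trans":[0, 0.02, 0]}, {"jaw":0.1}]'|grep -E "pos|wrist"; done; python3 to.py
```

```text
eef_pos: [0.5113, -0.1443, 0.1361]
wrist_force: [-3.9, 4.9, 4.9]
eef_pos: [0.5111, -0.1452, 0.1361]
wrist_force: [-3.8, 4.5, 4.4]
eef_pos: [0.5111, -0.1462, 0.1361]
wrist_force: [-4.2, 4.5, 4.1]
eef_pos: [0.5111, -0.1467, 0.1361]
wrist_force: [-3.2, 7.6, 4.8]
t 22.5 fix 0.1199 0.0005 z 0.1361 yaw [-1.7992e+02  7.0000e-02 -4.2600e+00] F [-3.2  7.6  4.8] gap 0.153 q [-16.  17. 109.   0.  54.  78.]
```

In the tool's units: 0.0012 m is 0.024.

```bash
for i in 1 2 3; do python3 shift.py '[{"jaw":0.1, "trans":[0, 0.024, 0]}, {"jaw":0.1}]'|grep -E "pos|wrist"; done; python3 to.py
```

```text
eef_pos: [0.511, -0.1471, 0.1361]
wrist_force: [-2.8, 12.0, 5.5]
eef_pos: [0.511, -0.1474, 0.136]
wrist_force: [-1.9, 18.8, 6.6]
eef_pos: [0.511, -0.1476, 0.1361]
wrist_force: [-2.1, 23.4, 7.4]
t 23.1 fix 0.119 0.0005 z 0.1361 yaw [-1.7968e+02  9.0000e-02 -4.3000e+00] F [-2.1 23.4  7.4] gap 0.146 q [-16.  17. 109.   0.  54.  78.]
```

Force rose to 23 N at about 62 mm of travel, so it is clamped. I'll release, rise and check.

In the tool's units: -0.045 m is -0.9, -0.04 m is -0.8.

```bash
python3 shift.py '[{"jaw":0.5}, {"jaw":0.5}, {"jaw":0.5}, {"jaw":0.5}, {"jaw":0.5}, {"jaw":0.5, "trans":[0, 0, -0.4]}, {"jaw":0.5, "trans":[0, 0, -0.8]}, {"jaw":0.3, "trans":[0, 0, -0.9]}, {"jaw":0, "trans":[0, 0, -0.3]}, {"jaw":0}]';python3 to.py f -.082 0 .25 -90; python3 - <<'E'
from h import *
T=grab("top","8");S=grab("side","8")
O=np.array([.5024,-.2663]);A=np.radians(85.64);u=np.array([np.cos(A),np.sin(A)]);v=np.array([-u[1],u[0]])
F=lambda p:((p[:2]-O)@u*1e3,(p[:2]-O)@v*1e3,p[2]*1e3)
sb=blobs(S,(5,120,60),(20,255,255),(285,105,330,190),6);print(sb)
for c,_ in sb: print(np.round(F(plane(S,c,.09)),1))
Ks=blobs(S,(0,0,0),(180,255,60),(285,145,320,180));print(Ks)
for c,_ in Ks: print(np.round(F(plane(S,c,.148)),1))
o=np.zeros((450,800,3),np.uint8)
o[:,:400]=cv2.resize(S["image"][90:180,270:350],(400,450),interpolation=cv2.INTER_CUBIC)
o[:300,400:]=cv2.resize(T["image"][185:245,330:410],(400,300),interpolation=cv2.INTER_CUBIC);cv2.imwrite("pics/crop8.png",o)
E
```

```text
clock: 24.1
eef_pos: [0.513, -0.1517, 0.2588]
orientation: [179.9, -0.3, -4.2]
wrist_force: [0.3, 0.3, -0.5]
finger_gap: 0.263
gripper_force: 0.0
target [ 0.4962 -0.3481  0.25  ] tool d [-0.0023  0.1971  0.0091] after-turn d [-0.0018  0.1971  0.0088] turn 0.12
t 24.1 fix 0.1151 -0.0018 z 0.2588 yaw [179.92  -0.29  -4.24] F [ 0.3  0.3 -0.5] gap 0.263 q [-17.  10. 102.  -0.  68.  78.]
[([326.7, 115.0], [325, 110, 4, 10, 13]), ([315.9, 138.5], [311, 136, 9, 7, 31]), ([310.8, 158.8], [309, 156, 4, 6, 15])]
[-188.     6.7   90. ]
[-63.8   0.3  90. ]
[29.2  6.6 90. ]
[([301.1, 162.7], [293, 154, 17, 19, 246])]
[118.6  -0.  148. ]
```

View pics/crop8.png

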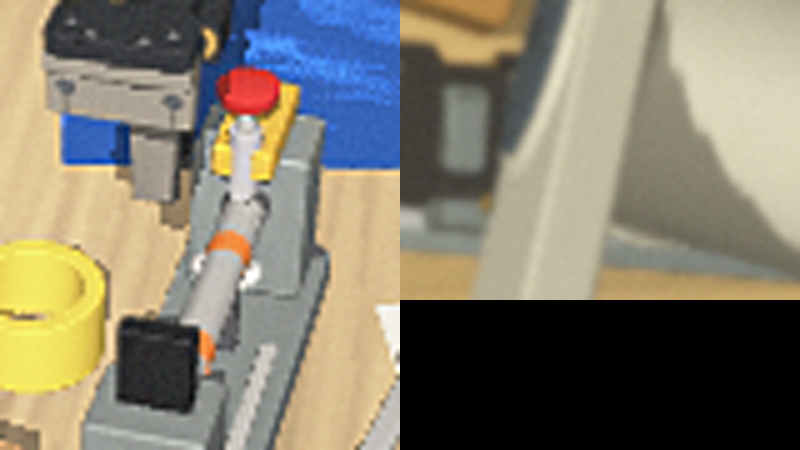

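The pin sits in line between both centres, with the plunger arm over its end; the tailstock reads about 0.061. Next I'll put the closed fingers over the plunger.

In the tool's units: 0.045 m is 0.9, 0.03 m is 0.6.

```bash
python3 shift.py '[{"jaw":0, "trans":[-0.02, 0.4, 0]}, {"jaw":0, "trans":[0, 0.9, 0]}, {"jaw":0, "trans":[0, 0.9, 0]}, {"jaw":0, "trans":[0, 0.9, 0]}, {"jaw":0, "trans":[0, 0.6, 0]}, {"jaw":0, "trans":[0, 0.2, 0]}, {"jaw":0, "trans":[0, 0, 0.6]}, {"jaw":0, "trans":[0, 0, 0.36]}, {"jaw":0}, {"jaw":0}]';python3 to.py .4962 -.347 .19 -4.4
```

```text
clock: 25.2
eef_pos: [0.4957, -0.3445, 0.2074]
orientation: [-179.9, 0.1, -4.2]
wrist_force: [0.0, 0.4, 0.5]
finger_gap: 0.007
gripper_force: 0.0
target [ 0.4962 -0.347   0.19  ] tool d [0.0007 0.0025 0.0174] after-turn d [0.0007 0.0025 0.0174] turn 0.19
t 25.2 fix -0.0784 0.0007 z 0.2074 yaw [-1.7993e+02  1.0000e-01 -4.2100e+00] F [0.  0.4 0.5] gap 0.007 q [-35.  19.  97.   0.  65.  59.]
```

Press slowly: first down to contact, then to the stop.

In the tool's units: 0.008 m is 0.16, 0.006 m is 0.12.

```bash
python3 shift.py '[{"jaw":0, "trans":[0, 0.04, 0.16]}, {"jaw":0, "trans":[0, 0, 0.12]}, {"jaw":0, "trans":[0, 0, 0.08]}, {"jaw":0}]'|grep -E "pos|wrist"; for i in 1 2; do python3 shift.py '[{"jaw":0, "trans":[0, 0, 0.06]}, {"jaw":0, "trans":[0, 0, 0.06]}, {"jaw":0}]'|grep -E "pos|wrist"; done
```

```text
eef_pos: [0.4956, -0.3471, 0.1896]
wrist_force: [0.8, -1.3, 0.3]
eef_pos: [0.4961, -0.3475, 0.1842]
wrist_force: [-0.9, 0.2, 3.7]
eef_pos: [0.4961, -0.3475, 0.1781]
wrist_force: [-0.2, 0.7, 5.8]
```

In the tool's units: 0.003 m is 0.06, 0.002 m is 0.04.

```bash
python3 shift.py '[{"jaw":0, "trans":[0, 0, 0.06]}, {"jaw":0, "trans":[0, 0, 0.06]}, {"jaw":0, "trans":[0, 0, 0.04]}, {"jaw":0}]'|grep -E "pos|wrist"; python3 shift.py '[{"jaw":0, "trans":[0, 0, 0.02]}, {"jaw":0, "trans":[0, 0, 0.02]}]'|grep -E "pos|wrist"
```

```text
eef_pos: [0.4961, -0.3475, 0.1705]
wrist_force: [-1.7, 1.7, 9.4]
eef_pos: [0.4961, -0.3476, 0.1688]
wrist_force: [-1.1, 1.0, 10.1]
```

In the tool's units: 0.001 m is 0.02.

```bash
python3 shift.py '[{"jaw":0, "trans":[0, 0, 0.02]}, {"jaw":0, "trans":[0, 0, 0.02]}]'|grep -E "pos|wrist"; python3 shift.py '[{"jaw":0, "trans":[0, 0, 0.01]}, {"jaw":0}]'|grep -E "pos|wrist"
```

```text
eef_pos: [0.4963, -0.3476, 0.1682]
wrist_force: [-6.1, 4.4, 28.5]
eef_pos: [0.4963, -0.3477, 0.1682]
wrist_force: [-6.1, 5.1, 25.3]
```

The plunger is at its stop: z stays at 0.168 and the force is 25 N. I'll hold it to make about half a second, then let it up.

In the tool's units: -0.04 m is -0.8, -0.02 m is -0.4.

```bash
python3 shift.py '[{"jaw":0}, {"jaw":0}, {"jaw":0, "trans":[0, 0, -0.08]}, {"jaw":0, "trans":[0, 0, -0.12]}, {"jaw":0, "trans":[0, 0, -0.16]}, {"jaw":0, "trans":[0, 0, -0.4]}, {"jaw":0, "trans":[0, 0, -0.8]}, {"jaw":0, "trans":[0, 0, -0.8]}, {"jaw":0}]'; python3 to.py .3 0.1 .28 -4.4
```

```text
clock: 28.1
eef_pos: [0.498, -0.3489, 0.289]
orientation: [179.8, -0.4, -4.2]
wrist_force: [0.6, -0.7, -0.1]
finger_gap: 0.004
gripper_force: 0.0
target [0.3  0.1  0.28] tool d [-0.2307 -0.4331  0.0055] after-turn d [-0.2319 -0.4324  0.009 ] turn 0.16
t 28.1 fix -0.0827 -0.0019 z 0.289 yaw [179.75  -0.41  -4.24] F [ 0.6 -0.7 -0.1] gap 0.004 q [-35.  15.  91.  -0.  73.  59.]
```

Now I'll move the arm out of view and take a final look.

In the tool's units: -0.043 m is -0.86, -0.03 m is -0.6.

```bash
python3 shift.py '[{"jaw":0, "trans":[-0.2, -0.4, 0]}, {"jaw":0, "trans":[-0.46, -0.86, 0]}, {"jaw":0, "trans":[-0.46, -0.86, 0]}, {"jaw":0, "trans":[-0.46, -0.86, 0]}, {"jaw":0, "trans":[-0.46, -0.86, 0]}, {"jaw":0, "trans":[-0.46, -0.86, 0]}, {"jaw":0, "trans":[-0.46, -0.86, 0]}, {"jaw":0, "trans":[-0.46, -0.86, 0]}, {"jaw":0, "trans":[-0.46, -0.86, 0]}, {"jaw":0, "trans":[-0.4, -0.6, 0]}]'; python3 - <<'E'
from h import *
T=grab("top","9");S=grab("side","9")
o=np.zeros((600,800,3),np.uint8)
o[:350,:467]=cv2.resize(T["image"],(467,350));o[:350,467:]=cv2.resize(S["image"],(333,350))
o[350:,:400]=cv2.resize(T["image"][190:252,300:400],(400,250),interpolation=cv2.INTER_CUBIC)
o[350:,400:]=cv2.resize(S["image"][95:195,260:350],(400,250),interpolation=cv2.INTER_CUBIC);cv2.imwrite("pics/fin.png",o)
for a,b in(("T",blobs(T,(5,120,60),(20,255,255),(340,200,440,232),6)),("red",blobs(T,(0,150,90),(5,255,255),(425,210,460,240))),("redS",blobs(S,(0,150,90),(5,255,255),(305,95,335,120)))): print(a,b)
E
```

```text
clock: 29.1
eef_pos: [0.3098, 0.063, 0.2828]
orientation: [-180.0, 0.0, -4.2]
wrist_force: [0.8, -0.9, 0.3]
finger_gap: 0.006
gripper_force: 0.0
T [([358.0, 200.8], [356, 200, 5, 2, 6]), ([365.8, 201.8], [364, 201, 5, 2, 6]), ([406.3, 202.8], [370, 200, 70, 9, 286]), ([379.4, 220.7], [376, 215, 8, 12, 68]), ([433.0, 219.3], [430, 217, 6, 6, 16]), ([415.0, 223.3], [412, 219, 7, 10, 67]), ([434.6, 228.9], [429, 226, 11, 6, 20])]
red [([439.2, 223.0], [432, 216, 15, 15, 155])]
redS [([319.2, 107.6], [314, 104, 12, 9, 83])]
```

View pics/fin.png

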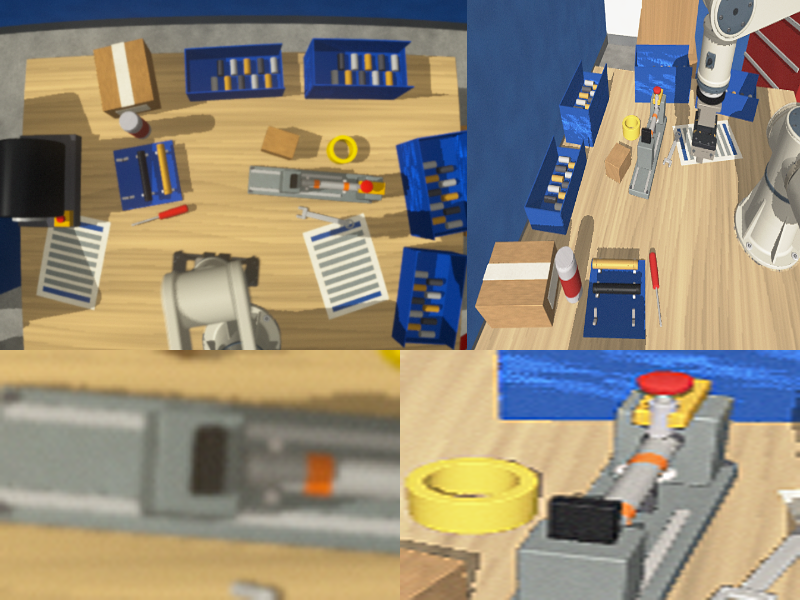

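The final pictures show the pin between both centres, with its bands at top (379,221) and (415,223). The plunger is back up at the same pixels as at the start, and the rest of the bench is unchanged. One numeric check, then I'll hand in.

```bash
python3 - <<'E'
from h import *
T=cams.get_image("top")
O=np.array([.5024,-.2663]);A=np.radians(85.64);u=np.array([np.cos(A),np.sin(A)]);v=np.array([-u[1],u[0]])
for c in((379.4,220.7),(415.0,223.3)):
    p=plane(T,c,.096);print((p[:2]-O)@u,(p[:2]-O)@v)
x=[(plane(T,c,.096)[:2]-O)@u for c in((379.4,220.7),(415.0,223.3))]
if abs(sum(x)/2)<.006: print(manip.close_job())
E
```

```text
0.042823843111594505 0.000387746046240332
-0.047627456769134054 0.0005368158067494952
the job is handed in; nothing more can be done
None
```

The job is handed in after about 29 s: the banded pin is clamped between both centres (middle measured 2.4 mm from nominal, within camera error), and the plunger was pressed to its stop, held about half a second and is back up, with nothing else seen to have moved.

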